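# Shut off the balcony water line with the tee key

### The arm

A 6-joint arm with a two-finger parallel gripper is mounted at the origin on the work surface. World frame = base frame: x ahead of the robot, y to its left, z up, the work surface at z = 0. Lengths are in m, angles in rad, forces in N, time in s.
With the tool pointing down it reaches from about 0.35 to 0.775 m from the base axis. Payload 7.3 kg.
Tool frame: the origin (TCP) lies at the very end of the fingers, on their centre line; the grasp point (between the pads) lies 19 mm behind it (pinch_z is the distance from the TCP to the grasp point, in m); z points along the fingers, y is the line along which they close (so a half turn about z gives the same grasp; the last joint's range is limited). The gripper opens to 92 mm and grips with 3 to 60 N. Pads are 19 mm wide; open, the fingers measure 130 mm over their backs; the gripper's body (75 mm by 190 mm) begins 47 mm behind the grasp point.
Start: joints at [1.132, 0.342, 1.524, -0, 1.275, -0.146], TCP at [0.152, 0.503, 0.227] pointing down, gripper open.
Joint ranges: [-2.53, 2.53], [-0.77, 2.02], [0.04, 2.7], [-1, 4.14], [0.28, 2.66], [-3.11, 3.11]. Speed limits (rad/s): [2.57, 2.57, 3.14, 3.14, 3.14, 3.14].

### API

Orientations are given as [roll, pitch, yaw] about the fixed x, y, z axes, in that order (R = Rz(yaw) Ry(pitch) Rx(roll)).
In Python, from cell import * gives the robot as it stands.
- The arm moves only by the tool arm_command, never from a script. Its arguments are lists of equal length, an entry for each row: "fingers": the gripper command: -1 is fully open, 1 is shut, values between are in proportion; "travel": the shift along the tool's x, y, z in m, a list of three; "dr": the turn, a rotation vector about the tool's x, y, z in degrees, a list of three. In form: {"fingers": [fingers, ...], "travel": [[x, y, z], ...], "dr": [[wx, wy, wz], ...]}. A call has 1 to 8 rows; each row is the pose to reach, as a shift and turn from the pose commanded when the call began, along the tool's axes at that moment; what a row does not reach only later rows make up. A row lasts 1/12 s, in which the tool goes at most 41.7 mm and 7.16 degrees, less where a joint would pass 70% of its speed; a pose out of reach is approached as far as the arm can. A call with a gripper value outside its range is refused whole. The fingers move at their own pace and stop on an object; "squeeze" is the grip in N (left out, the last holds). Time passes only in rows, so rows that repeat a pose let the fingers close. It gives the time, the measured TCP pose, the force, the opening and the grip force at its end, in the units of the state.
- observe(): the state, without advancing time (a new reading comes with each control period).
- read_camera(name): name is "side" or "top"; returns a dict with "color" (400x640x3 uint8, blue, green, red), "z_map" (400x640 float32, m along the optical axis (not along the pixel's ray), 0 where there is no reading), "fx", "fy", "cx", "cy" (pixels), "R" (3x3) and "t" (3): a world point X has camera coordinates R X + t. Camera axes: x right, y down, z forward; pixel columns grow to the right and rows downward; lengths in m; the calibration is good to about 2 mm. A picture is of the moment at which its call begins.
- hand_in(): hands the job in; it is judged then, once.
The state is a dict: "time": time; "qpos": joint angles; "qvel": joint speeds; "joint_efforts": joint torques, N m; "tool_pos": TCP position; "tool_rot": TCP orientation; "contact_force": force on the tool from outside, world axes, zero at the start; "torque": the same for the moment, N m; "opening": finger opening in m; "grip_force": force on a finger pad.
Only numpy, scipy, OpenCV 4.12 (cv2) and the standard library are available. Lean on these libraries where they do the work, as an engineer would, in place of code of your own. Each camera call takes 0.05 s, during which the arm holds its last target. There are 200 camera calls.

### The job

Shut off the balcony water line: take the steel tee key and set its square socket on the slanted square stem of the stopcock, press down and keep turning until you feel it drop all the way over the square, then turn it clockwise until the stopcock reaches its stop. Leave the key sitting fully home on the stem, and do not disturb the mate things, flask, spray bottle and pots on the ledge.

Things in the scene. Friction and masses are not known exactly. Their poses are not given: they have to be found in the camera images.
- key: loose dark-steel tee key, 0.25 to 0.4 kg, 124 mm tall, standing upright on its socket on the ledge. Origin: centre of its underside (the socket's mouth); z up the shank to the cross bar, x along the cross bar. Socket: square block 40 x 40 mm outside, 44 mm tall. Above it a round shank, 14 mm thick with a cone at its foot, and on top the cross bar
- key_bar (a point): centre of the key's cross bar, the place to grip it; on the key's axis, 115 mm above the key's origin; axes as the key's. The bar is 110 mm long along x (126 mm over its rounded ends), 16 mm thick along y with flat sides, 18 mm tall
- key_roof (a point): inner end (roof) of the key's socket, on the key's axis 34 mm above its mouth; axes as the key's. The hole is a square 25 mm wide and 34 mm deep, open at the bottom, its sides parallel to the key's x and y. The roof lies on the stem's top when the key is fully home
- stem_top (a point): centre of the top face of the stopcock's square brass stem: 22 mm square, 1.5 mm bevels at the top, 38 mm proud. z points out along the stem, leaning 30 degrees from vertical, roughly towards the robot; y along the pipe. These axes do not turn with the stem. How the square is turned about z differs each time (any angle) and is not reported: feel for it; it slips on within about 8 degrees of true
- stopcock (a joint): angle of the stopcock's plug and stem, rad: 0 fully open, grows as it is turned clockwise (seen looking down onto the stem), stop at 1.571 (fully shut). It starts somewhere from 0 to 0.35. The plug needs about 0.45 N m to turn and stays where it is left
- line: the water line, fixed: a copper pipe 22 mm thick along its y, axis 60 mm above the ledge, bent down into the ledge 128 mm either side of the stopcock in its middle. Origin on the ledge under the stopcock; z up. The stem's axis meets the pipe's axis 88 mm below the stem's top
- gourd: calabash gourd in a steel wire holder, 102 mm tall, 96 mm wide, loose; origin under its centre; leave alone
- canister: closed plastic canister with a latch, 120 mm tall, 94 mm wide, loose; origin under its centre; leave alone
- bowl: frosted glass bowl, 92 mm wide, 42 mm tall, standing on the canister's lid; origin under its centre; leave alone
- saucer: blue ceramic saucer, 140 mm wide, 18 mm tall, on the ledge in front of the stopcock; origin under its centre; leave alone
- bombilla: polished aluminium straw with a flat spoon end, 205 mm long, up to 24 mm wide and 12 mm high, lying on the ledge along its x; leave alone
- flask: steel vacuum flask, 268 mm tall, 88 mm wide, with a handle on its side, towards the robot's right; origin under its centre; leave alone
- succulent: small terracotta pot with a succulent, 110 mm wide, about 130 mm tall, at the back on the robot's right; origin under its centre; leave alone
- sprayer: clear spray bottle, about 203 mm tall, 74 mm wide, on the robot's left; origin under its centre; leave alone

How it is judged:
On the way, in this order (a step that is already met when the one before it is completed fails the run):
1. the key has dropped fully over the square stem while the stopcock is not yet shut (distance between key_roof and stem_top below 0.007 m and angle between the z axis of key_roof and the z axis of stem_top, either way round below 0.25 rad and value of joint stopcock below 1.3 rad), for 0.1 s.
2. the stopcock is turned to its stop by the key (value of joint stopcock above 1.48 rad and distance between key_roof and stem_top below 0.012 m), for 0.2 s.
At the end, for the whole second after the job is handed in: the stopcock is within 0.09 rad (5 degrees) of its stop; the key is still fully home on the stem (socket roof within 7 mm of the stem's top, axes within 0.25 rad), released and at rest (value of joint stopcock above 1.48 rad and distance between key_roof and stem_top below 0.007 m and angle between the z axis of key_roof and the z axis of stem_top, either way round below 0.25 rad and linear speed of key below 0.02 m/s); the robot touches nothing.
It fails at once if the gourd, canister, bowl, saucer, bombilla, flask, pot or spray bottle is shifted by more than 25 mm or tipped over (distance of any of gourd, canister, bowl, saucer, bombilla, flask, succulent, sprayer from where it was at the start of the episode above 0.025 m or angle between any of gourd, canister, bowl, flask, succulent, sprayer's own z axis and vertical above 0.4 rad).
It also fails if it takes over 64 s, if anything falls off the work surface, if the arm or the gripper's body presses on something with over 40 N, if the wrist force passes 120 N, or if a joint passes its speed limit or range.

## Working session

There is one attempt and no reset: what is moved stays moved. The work goes in short steps, Python scripts to look and compute and a tool call to move; the robot and the scene stay as the last step left them, time stands still between calls to the robot, and variables do not carry over. Pictures are saved under pics/ and viewed, at most 10 in all, crops included, and the job is handed in when it is done.

Besides the shell and the picture viewer there is one more tool, called after "Emit:" as a command line: name --argument value ..., lists and objects as JSON in quotes. arm_command: Moves the arm, as the interface text tells. Its arguments: {"type":"object","properties":{"fingers":{"type":"array","items":{"type":"number"}},"travel":{"type":"array","items":{"type":"array","items":{"type":"number"}}},"dr":{"type":"array","items":{"type":"array","items":{"type":"number"}}},"squeeze":{"type":"number"}},"required":["fingers","travel","dr"]}

```bash
mkdir -p pics; ls; python3 - <<'E'
from cell import *
import cv2,numpy as np
print(observe())
for n in("side","top"):
    c=read_camera(n); cv2.imwrite(f"pics/{n}0.png",c["color"]); np.savez(f"pics/{n}0.npz",**c)
    print(n,c["fx"],c["cx"],c["cy"],c["R"].round(3).tolist(),c["t"].round(3), (-c["R"].T@c["t"]).round(3))
E
```

```text
pics
{'time': 0.0, 'qpos': array([ 1.13199929e+00,  3.42725466e-01,  1.52500758e+00,  3.08685946e-05,
        1.27540372e+00, -1.46023105e-01]), 'qvel': array([-6.71928204e-05, -1.13920112e-03,  2.47635923e-03,  2.91119990e-03,
        8.90745217e-04, -1.52212596e-04]), 'joint_efforts': array([ 8.24990402e-04, -4.31253183e+01, -2.44219369e+01,  7.18711456e-02,
        5.60132798e-02, -1.25544102e-04]), 'tool_pos': array([0.15132784, 0.50229625, 0.22604684]), 'tool_rot': array([-3.14006927e+00, -2.53879104e-04,  2.84880951e+00]), 'contact_force': array([ 0.3542502 , -0.83221617,  0.48238528]), 'torque': array([-0.04080717, -0.00180436,  0.0324587 ]), 'grip_force': 0.0, 'opening': 0.09184895746810343}
side 519.3207924617222 315.4721127540326 199.94910198562692 [[0.914, -0.405, 0.013], [-0.24, -0.566, -0.789], [0.327, 0.718, -0.614]] [-0.495  0.192  1.483] [ 0.014 -1.157  1.069]
top 369.05697919211764 325.8434699285847 194.73706535220379 [[-0.011, -1.0, -0.005], [-0.993, 0.012, -0.12], [0.12, 0.003, -0.993]] [0.015 0.562 1.197] [0.415 0.005 1.256]
```

View pics/side0.png

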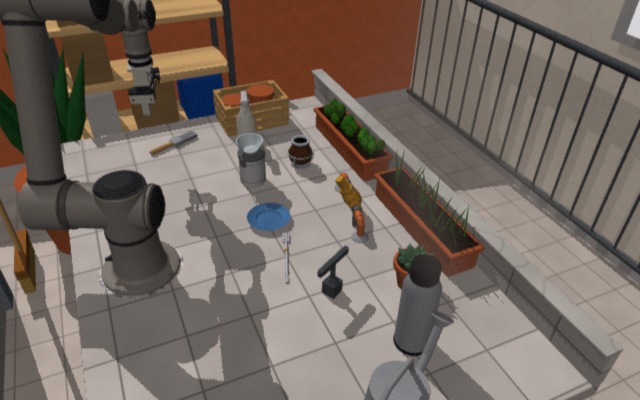

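View pics/top0.png

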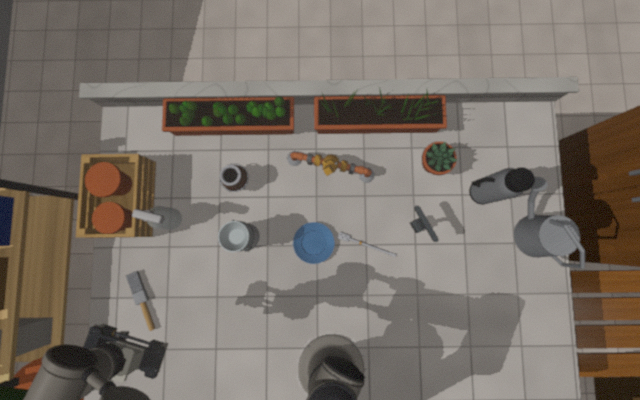

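The side view shows the key at about (333,275), the copper line around (352,205) and the saucer at (270,217). In the top view the key bar is near (425,224) and the stopcock near (328,165). I'll enlarge both.

```bash
cat > h.py <<'E'
import numpy as np,cv2
def load(n):
    return dict(np.load(f"pics/{n}.npz"))
def cloud(c):
    v,u=np.mgrid[0:400,0:640]; z=c["z_map"]
    P=np.stack([(u-c["cx"])/c["fx"]*z,(v-c["cy"])/c["fy"]*z,z],-1)
    return (P-c["t"])@c["R"]
def proj(c,X):
    p=c["R"]@np.asarray(X)+c["t"]; return c["fx"]*p[0]/p[2]+c["cx"],c["fy"]*p[1]/p[2]+c["cy"]
def save(n):
    from cell import read_camera
    c=read_camera(n.rstrip("0123456789")); np.savez(f"pics/{n}.npz",**c); return c
E
python3 - <<'E'
from h import *
t=load("top0");s=load("side0")
a=cv2.resize(t["color"][140:250,280:450],None,fx=4.4,fy=4.4,interpolation=cv2.INTER_CUBIC)[:,:748]
b=cv2.resize(s["color"][160:310,300:400],None,fx=4,fy=4,interpolation=cv2.INTER_CUBIC)
cv2.imwrite("pics/a.png",a);cv2.imwrite("pics/b.png",b)
T=cloud(t);S=cloud(s)
# key points
for nm,P,(u0,u1,v0,v1) in(("top",T,(405,445,200,245)),("side",S,(310,355,240,300))):
    Q=P[v0:v1,u0:u1].reshape(-1,3)
    for lo,hi in((.02,.06),(.1,.14)):
        m=(Q[:,2]>lo)&(Q[:,2]<hi); q=Q[m]
        if len(q)>4:
            r,sz,ang=cv2.minAreaRect((q[:,:2]*1000).astype(np.float32))
            print(nm,lo,len(q),q.mean(0).round(4),q[:,2].max().round(4),np.round(r,1),np.round(sz,1),round(ang,1))
for nm,P,(u0,u1,v0,v1) in(("top",T,(280,380,140,185)),("side",S,(330,375,165,245))):
    Q=P[v0:v1,u0:u1].reshape(-1,3)
    for lo in np.arange(.03,.16,.01):
        q=Q[(Q[:,2]>lo)&(Q[:,2]<lo+.01)]
        if len(q)>3: print(nm,lo.round(2),len(q),q.mean(0).round(4),q.min(0).round(3),q.max(0).round(3))
E
```

```text
top 0.02 115 [ 0.4569 -0.2876  0.0441] 0.0592 [ 457.7 -290.9] [39.8 28. ] 29.3
top 0.1 252 [ 0.4603 -0.2958  0.1228] 0.1301 [ 460.9 -296.6] [123.9  17. ] 28.1
side 0.02 262 [ 0.4534 -0.3052  0.0409] 0.0597 [ 458.5 -297.1] [47.1 42.6] 24.9
side 0.1 333 [ 0.4545 -0.301   0.1226] 0.1328 [ 458.2 -297. ] [125.9  17.9] 28.3
top 0.03 9 [0.6647 0.0297 0.0336] [ 0.627 -0.123  0.03 ] [0.688 0.118 0.039]
top 0.04 6 [0.6658 0.0356 0.0453] [ 0.625 -0.136  0.042] [0.687 0.124 0.049]
top 0.05 37 [ 0.6575 -0.0313  0.0567] [ 0.624 -0.138  0.051] [0.701 0.126 0.06 ]
top 0.06 222 [ 0.664  -0.0061  0.0666] [ 0.628 -0.134  0.06 ] [0.703 0.122 0.07 ]
top 0.07 310 [ 0.6661 -0.0057  0.0742] [ 0.631 -0.126  0.07 ] [0.7   0.115 0.08 ]
top 0.08 54 [ 0.6683 -0.0108  0.0845] [ 0.629 -0.051  0.08 ] [0.684 0.046 0.09 ]
top 0.09 30 [ 0.6569 -0.002   0.0949] [ 0.631 -0.022  0.09 ] [0.678 0.026 0.1  ]
top 0.1 61 [ 0.6544 -0.0044  0.1054] [ 0.636 -0.025  0.101] [0.669 0.026 0.11 ]
top 0.11 28 [ 0.6506 -0.002   0.1129] [ 0.633 -0.025  0.11 ] [0.664 0.019 0.119]
top 0.12 16 [0.6353 0.0011 0.1259] [ 0.612 -0.012  0.12 ] 
[... 465 characters left out ...]
 0.622 -0.139  0.06 ] [0.814 0.132 0.07 ]
side 0.07 215 [ 0.654  -0.0378  0.0747] [ 0.624 -0.13   0.07 ] [0.777 0.117 0.08 ]
side 0.08 78 [ 0.6564 -0.0225  0.0842] [ 0.622 -0.109  0.08 ] [0.77  0.061 0.09 ]
side 0.09 54 [ 0.6454 -0.0137  0.0945] [ 0.623 -0.026  0.09 ] [0.675 0.005 0.1  ]
side 0.1 49 [ 0.642  -0.0106  0.1053] [ 0.622 -0.025  0.1  ] [0.666 0.021 0.11 ]
side 0.11 50 [ 0.6403 -0.0062  0.1137] [ 0.616 -0.024  0.11 ] [0.662 0.019 0.12 ]
side 0.12 27 [ 0.6273 -0.0028  0.1249] [ 0.61  -0.014  0.12 ] [0.647 0.009 0.13 ]
side 0.13 40 [0.6225 0.0018 0.1348] [ 0.61  -0.009  0.13 ] [0.638 0.02  0.14 ]
side 0.14 13 [6.252e-01 2.000e-04 1.420e-01] [ 0.609 -0.006  0.14 ] [0.635 0.016 0.145]
```

View pics/a.png

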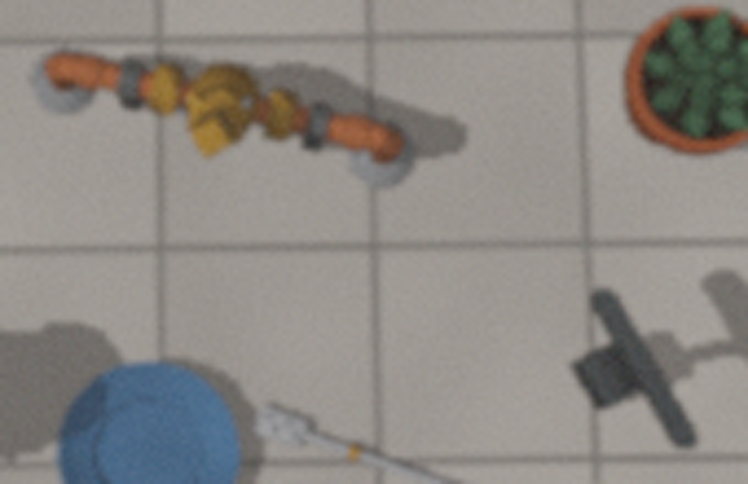

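View pics/b.png

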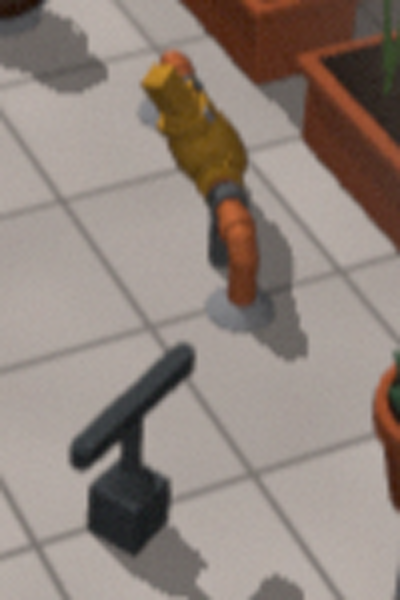

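The crops show the slanted yellow brass stem: in crop a its top is near (215,130), in crop b near (160,80). The key stands upright with its bar at about 28° yaw. Next I fit the pipe axis and the stem-top quad.

```bash
python3 - <<'E'
from h import *
t=load("top0");s=load("side0")
pts=[]
for n,c,(u0,u1,v0,v1) in(("top",t,(280,380,140,185)),("side",s,(325,380,165,245))):
    P=cloud(c); hsv=cv2.cvtColor(c["color"],cv2.COLOR_BGR2HSV)
    H,S,V=[hsv[v0:v1,u0:u1,i].astype(int) for i in range(3)]
    Q=P[v0:v1,u0:u1]
    m=(H<14)&(S>110)&(Q[...,2]>.05)&(Q[...,2]<.08)&(Q[...,0]<.72)&(abs(Q[...,1])<.15)
    q=Q[m]; vx,vy,x0,y0=cv2.fitLine((q[:,:2]).astype(np.float32),cv2.DIST_HUBER,0,.001,.001).ravel()
    pr=(q[:,:2]-[x0,y0])@[vx,vy]; mid=(np.percentile(pr,1)+np.percentile(pr,99))/2
    print(n,len(q),"dir",np.degrees(np.arctan2(vy,vx)),"mid",x0+vx*mid,y0+vy*mid,"len",np.ptp(pr),"z",q[:,2].max())
    # brass
    b=(H>=14)&(H<30)&(S>110)&(Q[...,2]>.118)
    q=Q[b]; print(" brass top pts",len(q),q.mean(0).round(4))
    for r,c_ in np.argwhere(b): pts.append(np.r_[Q[r,c_],V[r,c_],n=="top"])
    print(np.where((H>=12)&(H<32)&(S>90),V,0)[:45 if n=="side" else 40, (8 if n=="side" else 32):(40 if n=="side" else 58)][4:34])
np.save("pics/pts.npy",np.array(pts))
E
```

```text
top 227 dir 76.239075 mid 0.6622664560056861 -0.007370607046050658 len 0.2685221183807284 z 0.07854515483292882
 brass top pts 71 [0.614  0.0023 0.2129]
[[  0   0   0   0   0   0   0   0   0   0   0   0   0   0   0   0   0   0
    0   0   0   0   0   0   0   0]
 [  0   0   0   0   0   0   0   0   0   0   0   0   0   0   0   0   0   0
    0   0   0   0   0   0   0   0]
 [  0   0   0   0   0   0   0   0   0   0   0   0   0   0   0   0   0   0
    0   0   0   0   0   0   0   0]
 [  0   0   0   0   0   0   0   0   0   0   0   0   0   0   0   0   0   0
    0   0   0   0   0   0   0   0]
 [  0   0   0   0   0   0   0   0   0   0   0   0   0   0   0   0   0   0
    0   0   0   0   0   0   0   0]
 [  0   0   0   0   0   0   0   0   0   0   0   0   0   0   0   0   0   0
    0   0   0   0   0   0   0   0]
 [  0   0   0   0   0   0   0   0   0   0   0   0   0   0   0   0   0   0
    0   0   0   0   0   0   0   0]
 [  0   0   0   0   0   0   0   0   0   0   0   0   0   0   0   0   0   0
    0   0   0   0   0   0   0   0]
 [  0   0   0   0   0   0   0   0   0   0   0   0   0   0   0   0   0   0
 
[... 5771 characters left out ...]
0  94  93   0   0   0   0   0   0]
 [  0   0   0   0   0   0   0   0   0  82  79  82  88  93  95 100 103 107
  104 110 112 111 108 102  96  88  96   0   0   0   0   0]
 [  0   0   0   0   0   0   0   0   0  86  83  88  93  98  96 106 112 116
  113 114 113 111 105 103  95  94  88   0   0   0   0   0]
 [  0   0   0   0   0   0   0   0   0  93  84  90  95 102 104 111 116 116
  117 114 113 110 108 102  97  93  88  89   0   0   0   0]
 [  0   0   0   0   0   0   0   0   0   0  87  90  97 107 107 110 113 114
  115 115 110 108 106 102 101  95  88  87   0   0   0   0]
 [  0   0   0   0   0   0   0   0   0   0  90  90  94 101 105 109 107 108
  109 102 102 101 104 101 112  96  91  87   0   0   0   0]]
```

```bash
python3 - <<'E'
from h import *
t=load("top0");s=load("side0")
th=np.radians(76.2); yv=np.r_[np.cos(th),np.sin(th),0]
n=np.r_[-np.sin(th)*.5,np.cos(th)*.5,np.cos(np.pi/6)]; xv=np.cross(yv,n)
def ray(c,u,v):
    d=c["R"].T@np.r_[(u-c["cx"])/c["fx"],(v-c["cy"])/c["fy"],1]; return -c["R"].T@c["t"],d/np.linalg.norm(d)
rays=[];K=[]
for c,(u0,u1,v0,v1),vt in((t,(321,334,164,178),140),(s,(334,346,174,184),150)):
    k=8; im=cv2.resize(c["color"][v0:v1,u0:u1],None,fx=k,fy=k,interpolation=cv2.INTER_CUBIC)
    hsv=cv2.cvtColor(im,cv2.COLOR_BGR2HSV); m=((hsv[...,0]>=12)&(hsv[...,0]<32)&(hsv[...,1]>110)&(hsv[...,2]>vt)).astype(np.uint8)
    cs,_=cv2.findContours(m,0,2); g=max(cs,key=cv2.contourArea)[:,0]
    px=np.c_[u0+(g[:,0]+.5)/k-.5,v0+(g[:,1]+.5)/k-.5]
    M=cv2.moments(g.reshape(-1,1,2)); cu=u0+(M["m10"]/M["m00"]+.5)/k-.5; cv_=v0+(M["m01"]/M["m00"]+.5)/k-.5
    print("centroid",cu,cv_,"area px",M["m00"]/k/k); rays.append(ray(c,cu,cv_));K.append((c,px))
A=np.zeros((3,3));b=np.zeros(3)
for o,d in rays:
    Pm=np.eye(3)-np.outer(d,d);A+=Pm;b+=Pm@o
X=np.linalg.solve(A,b);print("stem top",X.round(4),[np.linalg.norm((np.eye(3)-np.outer(d,d))@(X-o)).round(4) for o,d in rays])
base=X-.088*n;print("base (z should be .06)",base.round(4))
for c,px in K:
    q=[]
    for u,v in px:
        o,d=ray(c,u,v); p=o+d*((X-o)@n)/(d@n); q.append([(p-X)@xv*1000,(p-X)@yv*1000])
    q=np.array(q,np.float32);print(np.round(cv2.minAreaRect(q)[0],1),np.round(cv2.minAreaRect(q)[1],1),cv2.minAreaRect(q)[2])
    ap=cv2.approxPolyDP(q.reshape(-1,1,2),4,True)[:,0];print(ap.round(1).tolist())
E
```

```text
centroid 327.1978847556528 170.9480579868709 area px 35.703125
centroid 339.1937636979478 177.8802923889221 area px 26.140625
stem top [0.6222 0.0037 0.1389] [np.float64(0.001), np.float64(0.001)]
base (z should be .06) [ 0.6649 -0.0068  0.0627]
[ 0.9 -0.4] [21.  19.8] 36.415992736816406
[[13.199999809265137, -0.4000000059604645], [4.300000190734863, 12.699999809265137], [-11.0, -0.20000000298023224], [0.10000000149011612, -12.899999618530273]]
[-0.8  1. ] [23.5 21.5] 37.833309173583984
[[13.699999809265137, -0.800000011920929], [-2.200000047683716, 12.699999809265137], [-15.300000190734863, 0.8999999761581421], [-2.4000000953674316, -12.0]]
```

Emit:
arm_command --fingers '[-1,-1]' --travel '[[0,0,-0.03],[0,0,-0.05]]' --dr '[[0,0,0],[0,0,0]]'

```text
time: 0.27
tool_pos: [0.1513, 0.5023, 0.2771]
tool_rot: [-3.14, -0.0, 2.849]
contact_force: [-0.0, 0.9, 0.1]
opening: 0.0915
grip_force: 0.0
```

```bash
cat >> h.py <<'E'
from scipy.spatial.transform import Rotation as Ro
TH=np.radians(76.2); YV=np.r_[np.cos(TH),np.sin(TH),0]; N=np.r_[-np.sin(TH)*.5,np.cos(TH)*.5,np.cos(np.pi/6)]; XV=np.cross(YV,N)
ST=np.r_[.6222,.0036,.1375]
def down(yaw): return Ro.from_euler("xyz",[180,0,yaw],degrees=True)
def stemR(phi):
    p=np.radians(phi); x=np.cos(p)*XV+np.sin(p)*YV; return Ro.from_matrix(np.c_[x,np.cross(-N,x),-N])
def now():
    from cell import observe
    o=observe(); return o,np.array(o["tool_pos"]),Ro.from_euler("xyz",o["tool_rot"])
def rel(p,R,p0,R0):
    d=R0.inv().apply(np.asarray(p)-p0); w=(R0.inv()*R).as_rotvec(degrees=True)
    print("travel",d.round(4).tolist(),"dr",w.round(1).tolist(),"rows",round(max(np.linalg.norm(d)/.0417,np.linalg.norm(w)/7.16),1))
E
python3 - <<'E'
from h import *
o,p,R=now()
a=([.42,.12,.28],down(100)); b=([.4595,-.297,.22],down(28.2)); c=([.4595,-.297,.096],down(28.2))
rel(*a,p,R); rel(*b,np.array(a[0]),a[1]); rel(*c,np.array(b[0]),b[1])
E
```

```text
travel [-0.3676, -0.2885, -0.0024] dr [-0.1, 0.0, 63.2] rows 11.2
travel [-0.4175, -0.0335, 0.06] dr [-0.0, -0.0, 71.8] rows 10.1
travel [0.0, -0.0, 0.124] dr [0.0, 0.0, 0.0] rows 3.0
```

Emit:
arm_command --fingers '[-1,-1,-1,-1,-1,-1,-1,-1]' --travel '[[-0.368,-0.289,-0.002],[-0.368,-0.289,-0.002],[-0.368,-0.289,-0.002],[-0.368,-0.289,-0.002],[-0.368,-0.289,-0.002],[-0.368,-0.289,-0.002],[-0.368,-0.289,-0.002],[-0.368,-0.289,-0.002]]' --dr '[[0,0,63],[0,0,63],[0,0,63],[0,0,63],[0,0,63],[0,0,63],[0,0,63],[0,0,63]]'

```text
time: 0.93
tool_pos: [0.3435, 0.228, 0.2781]
tool_rot: [-3.141, -0.0, 1.843]
contact_force: [0.5, 0.4, -0.3]
opening: 0.0918
grip_force: 0.0
```

```bash
python3 - <<'E'
from h import *
o,p,R=now(); print(o["time"],p,np.degrees(o["tool_rot"]))
rel([.42,.12,.28],down(100),p,R); rel([.45,-.1,.26],down(60),p,R);rel([.4595,-.297,.22],down(28.2),p,R)
E
```

```text
0.9333 [0.34353167 0.228036   0.27806564] [-1.79994486e+02 -5.87889715e-03  1.05589827e+02]
travel [-0.1246, 0.0446, -0.002] dr [-0.0, -0.0, 5.6] rows 3.2
travel [-0.3446, 0.0144, 0.018] dr [-0.0, -0.0, 45.6] rows 8.3
travel [-0.5369, -0.0294, 0.058] dr [-0.0, -0.0, 77.4] rows 13.0
```

Emit:
arm_command --fingers '[-1,-1,-1,-1,-1,-1,-1,-1]' --travel '[[-0.345,0.014,0.018],[-0.345,0.014,0.018],[-0.345,0.014,0.018],[-0.345,0.014,0.018],[-0.345,0.014,0.018],[-0.345,0.014,0.018],[-0.345,0.014,0.018],[-0.345,0.014,0.018]]' --dr '[[0,0,45],[0,0,45],[0,0,45],[0,0,45],[0,0,45],[0,0,45],[0,0,45],[0,0,45]]'

```text
time: 1.6
tool_pos: [0.4473, -0.0884, 0.2605]
tool_rot: [-3.141, -0.0, 1.061]
contact_force: [1.4, 0.7, 0.1]
opening: 0.0918
grip_force: 0.0
```

```bash
python3 - <<'E'
from h import *
o,p,R=now(); print(o["time"],p,np.degrees(o["tool_rot"]))
rel([.4595,-.297,.2],down(28.2),p,R)
E
```

```text
1.6 [ 0.44731164 -0.08836177  0.26050504] [-1.79981532e+02 -9.67326947e-03  6.07751115e+01]
travel [-0.1761, 0.1125, 0.0604] dr [-0.0, -0.0, 32.6] rows 5.2
```

Emit:
arm_command --fingers '[-1,-1,-1,-1,-1,-1,-1,-1]' --travel '[[-0.176,0.1125,0.04],[-0.176,0.1125,0.04],[-0.176,0.1125,0.04],[-0.176,0.1125,0.04],[-0.176,0.1125,0.06],[-0.176,0.1125,0.06],[-0.176,0.1125,0.06],[-0.176,0.1125,0.06]]' --dr '[[0,0,32.6],[0,0,32.6],[0,0,32.6],[0,0,32.6],[0,0,32.6],[0,0,32.6],[0,0,32.6],[0,0,32.6]]'

```text
time: 2.27
tool_pos: [0.4597, -0.294, 0.2001]
tool_rot: [-3.139, 0.0, 0.495]
contact_force: [-1.5, 0.2, -0.1]
opening: 0.0918
grip_force: 0.0
```

```bash
python3 - <<'E'
from h import *
o,p,R=now(); print(o["time"],p,np.degrees(o["tool_rot"]),o["qpos"].round(2))
rel([.4595,-.297,.096],down(28.2),p,R)
E
```

```text
2.2667 [ 0.45970851 -0.29404987  0.2001466 ] [-1.79853510e+02  2.10574356e-02  2.83426904e+01] [-0.71  0.4   1.51  0.    1.23  0.37]
travel [-0.0015, 0.0028, 0.1041] dr [-0.1, 0.0, 0.1] rows 2.5
```

Emit:
arm_command --fingers '[-1,-1,-1,-1,1,1,1,1]' --travel '[[0,0.001,0.035],[0,0.001,0.07],[0,0.001,0.104],[0,0.001,0.104],[0,0.001,0.104],[0,0.001,0.104],[0,0.001,0.104],[0,0.001,0.104]]' --dr '[[0,0,0],[0,0,0],[0,0,0],[0,0,0],[0,0,0],[0,0,0],[0,0,0],[0,0,0]]' --squeeze 60

```text
time: 2.93
tool_pos: [0.4618, -0.2961, 0.0992]
tool_rot: [3.138, -0.002, 0.495]
contact_force: [0.6, -0.1, 0.2]
opening: 0.0697
grip_force: 0.0
```

Emit:
arm_command --fingers '[1,1,1]' --travel '[[0,0,0],[0,0,0],[0,0,0]]' --dr '[[0,0,0],[0,0,0],[0,0,0]]'

```text
time: 3.18
tool_pos: [0.4608, -0.2958, 0.0973]
tool_rot: [3.141, -0.0, 0.494]
contact_force: [-0.2, -0.3, 0.2]
opening: 0.0499
grip_force: 0.0
```

```bash
python3 - <<'E'
from h import *
o,p,R=now(); print(o["time"],p,np.degrees(o["tool_rot"]),o["grip_force"],o["opening"])
a=([.4595,-.29,.24],down(28.2)); rel(*a,p,R)
for phi in (140,130):
  b=(ST+N*(.062+.06),stemR(phi)); print(b[0]); rel(*b,np.array(a[0]),a[1])
E
```

```text
3.1833 [ 0.46080462 -0.29577143  0.09733435] [ 1.79954108e+02 -2.48900637e-02  2.83252221e+01] 0.0 0.04993452137842419
travel [0.0017, -0.0056, -0.1427] dr [0.0, -0.0, 0.1] rows 3.4
[0.56296081 0.01815054 0.2431551 ]
travel [0.2368, -0.2227, -0.0032] dr [-33.9, -0.6, -95.5] rows 14.2
[0.56296081 0.01815054 0.2431551 ]
travel [0.2368, -0.2227, -0.0032] dr [-33.0, 2.3, -85.8] rows 12.8
```

Emit:
arm_command --fingers '[1,1,1,1,1,1,1,1]' --travel '[[0,0,0],[0,0,0],[0,0,0],[0,0,0],[0,0,0],[0,0,0],[0,0,0],[0,0,0]]' --dr '[[0,0,0],[0,0,0],[0,0,0],[0,0,0],[0,0,0],[0,0,0],[0,0,0],[0,0,0]]'

```text
time: 3.85
tool_pos: [0.4606, -0.2956, 0.0967]
tool_rot: [-3.142, -0.0, 0.494]
contact_force: [-0.4, -0.1, -1.1]
opening: 0.0155
grip_force: 60.0
```

Emit:
arm_command --fingers '[1,1,1,1,1]' --travel '[[0,0,-0.03],[0,0,-0.07],[0,0,-0.11],[0,0,-0.15],[0,0,-0.15]]' --dr '[[0,0,0],[0,0,0],[0,0,0],[0,0,0],[0,0,0]]'

```text
time: 4.27
tool_pos: [0.4632, -0.2976, 0.2548]
tool_rot: [3.129, -0.005, 0.495]
contact_force: [0.9, -1.0, -3.2]
opening: 0.0153
grip_force: 60.0
```

```bash
python3 - <<'E'
from h import *
o,p,R=now(); print(o["time"],p,np.degrees(o["tool_rot"]),o["grip_force"],o["opening"],o["contact_force"])
for phi in (130,):
  b=(ST+N*(.062+.06),stemR(phi)); rel(*b,p,R)
  m=(p+b[0])/2+[-.02,0,.04]
  h=Ro.from_euler("z",-45,degrees=True)
  w=(R.inv()*b[1]).as_rotvec(); rel(m,R*Ro.from_rotvec(w*.5),p,R)
c=save("side1"); cv2.imwrite("pics/c.png",cv2.resize(c["color"][130:310,240:420],None,fx=3,fy=3))
E
```

```text
4.2667 [ 0.46315025 -0.29757276  0.25482252] [179.26843371  -0.29464195  28.33635364] 59.99917030334473 0.01525015297583439 [ 0.90692384 -0.96832774 -3.23068028]
travel [0.2376, -0.2307, 0.0099] dr [-32.2, 2.6, -85.7] rows 12.8
travel [0.1014, -0.1243, -0.0352] dr [-16.1, 1.3, -42.8] rows 6.4
```

View pics/c.png

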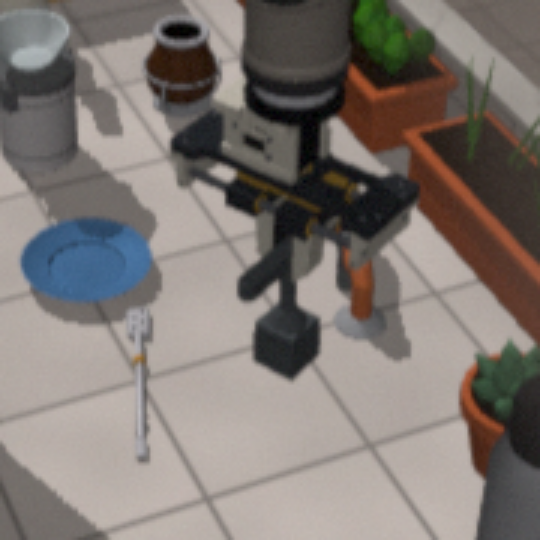

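The key hangs straight in the fingers (socket at about (287,340) in the crop), clear of everything. Now it goes over the stem.

Emit:
arm_command --fingers '[1,1,1,1,1,1,1,1]' --travel '[[0.01,-0.015,-0.03],[0.03,-0.04,-0.04],[0.045,-0.06,-0.04],[0.06,-0.08,-0.04],[0.08,-0.1,-0.04],[0.1,-0.125,-0.035],[0.12,-0.14,-0.03],[0.14,-0.16,-0.03]]' --dr '[[-2,0,-6],[-4,0,-12],[-6,0,-18],[-8,0,-24],[-10,1,-30],[-12,1,-36],[-14,1,-42],[-16,1.3,-43]]'

```text
time: 4.98
tool_pos: [0.5065, -0.0868, 0.2734]
tool_rot: [2.884, 0.081, 1.245]
contact_force: [0.0, -0.8, -2.8]
opening: 0.0156
grip_force: 60.0
```

```bash
python3 - <<'E'
from h import *
o,p,R=now(); print(o["time"],p,o["qpos"].round(2))
rel(ST+N*.125,stemR(130),p,R)
E
```

```text
4.9833 [ 0.50645602 -0.08680193  0.27343661] [-0.26  0.15  1.68 -0.11  1.06  0.1 ]
travel [0.1192, 0.0132, 0.0222] dr [-17.0, 0.5, -42.5] rows 6.4
```

Emit:
arm_command --fingers '[1,1,1,1,1,1,1,1]' --travel '[[0.02,0,0],[0.04,0.002,0],[0.06,0.005,0.0],[0.08,0.01,0.01],[0.1,0.013,0.015],[0.119,0.013,0.022],[0.119,0.013,0.022],[0.119,0.013,0.022]]' --dr '[[-17,0.5,-42.5],[-17,0.5,-42.5],[-17,0.5,-42.5],[-17,0.5,-42.5],[-17,0.5,-42.5],[-17,0.5,-42.5],[-17,0.5,-42.5],[-17,0.5,-42.5]]'

```text
time: 5.65
tool_pos: [0.5607, 0.0175, 0.2455]
tool_rot: [2.728, 0.326, 1.957]
contact_force: [1.2, -0.9, -3.7]
opening: 0.0154
grip_force: 60.0
```

```bash
python3 - <<'E'
from h import *
o,p,R=now(); print(o["time"],p,o["qpos"].round(2),o["contact_force"],o["torque"])
rel(ST+N*.125,stemR(130),p,R)
for n in("side","top"):
    c=save(n+"2"); print(n,proj(c,ST),proj(c,p+R.apply([0,0,.0967])))
    u,v=map(int,proj(c,ST)); cv2.imwrite(f"pics/{n}2.png",cv2.resize(c["color"][v-50:v+40,u-45:u+45],None,fx=4.4,fy=4.4,interpolation=cv2.INTER_CUBIC))
a=cv2.imread("pics/side2.png");b=cv2.imread("pics/top2.png");cv2.imwrite("pics/d.png",np.hstack([a,b]))
E
```

```text
5.65 [0.56072938 0.01748209 0.24545458] [-0.05  0.16  1.85 -0.16  0.63 -0.4 ] [ 1.17761179 -0.90847488 -3.70425566] [ 0.07427208  0.70278912 -0.02488035]
travel [0.0005, 0.0012, -0.0] dr [-0.2, -0.0, -0.1] rows 0.0
side (np.float64(339.5168441186394), np.float64(178.21091220959713)) (np.float64(335.17460250149855), np.float64(172.4864034511644))
top (np.float64(327.1063670338226), np.float64(171.35494246866375)) (np.float64(326.4096467037477), np.float64(174.73699038628106))
```

View pics/d.png

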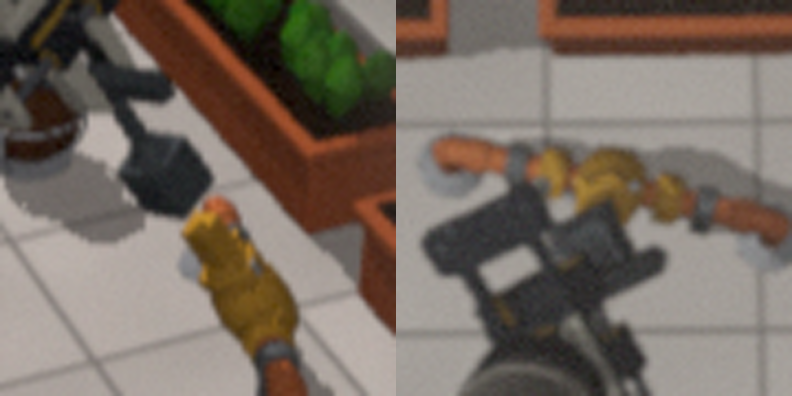

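The left half shows the socket at about (165,170), just above the brass stem top at (205,225), with matching tilt. The right half shows it lined up in the top view. Now I lower it, watching the force.

Emit:
arm_command --fingers '[1,1,1,1,1,1]' --travel '[[0,0.001,0.01],[0,0.001,0.018],[0,0.001,0.024],[0,0.001,0.028],[0,0.001,0.031],[0,0.001,0.031]]' --dr '[[0,0,0],[0,0,0],[0,0,0],[0,0,0],[0,0,0],[0,0,0]]'

```text
time: 6.25
tool_pos: [0.5795, 0.013, 0.2227]
tool_rot: [2.721, 0.329, 1.952]
contact_force: [0.1, -0.1, -3.0]
opening: 0.0156
grip_force: 60.0
```

```bash
cat >> h.py <<'E'
def rep():
    o,p,R=now(); d=p-ST; z=R.apply([0,0,1]); f=np.array(o["contact_force"])-[0,0,-3.3]
    B=np.array([XV,YV,N])
    tx=R.apply([1,0,0])
    print("t",round(o["time"],2),"xyn mm",(B@d*1e3).round(1),"phi",np.degrees(np.arctan2(tx@YV,tx@XV)).round(1),"tilt",np.degrees(np.arccos(-z@N)).round(2),"F xyn",(B@f).round(1),"Ftool",R.inv().apply(f).round(1),"Mtool",R.inv().apply(o["torque"]).round(2),"q5,6",np.round(o["qpos"][4:],2),"open",round(o["opening"],4))
E
python3 -c "from h import *;rep()"
```

```text
t 6.25 xyn mm [ 4.7 -1.1 95.6] phi 129.7 tilt 0.28 F xyn [ 0.3 -0.1  0.2] Ftool [-0.3  0.1 -0.2] Mtool [ 0.62  0.4  -0.02] q5,6 [ 0.57 -0.39] open 0.0156
```

Emit:
arm_command --fingers '[1,1,1]' --travel '[[0,0,0],[0,0,0],[0,0,0]]' --dr '[[0,0,0],[0,0,0],[0,0,0]]'

```text
time: 6.5
tool_pos: [0.5793, 0.0133, 0.2234]
tool_rot: [2.72, 0.329, 1.952]
contact_force: [-0.2, 0.2, -4.0]
opening: 0.0155
grip_force: 60.0
```

```bash
python3 -c "
from h import *;rep();o,p,R=now();rel(ST+N*.0965,stemR(130),p,R)"
```

```text
t 6.5 xyn mm [ 4.9 -0.8 96.4] phi 129.7 tilt 0.32 F xyn [-0.5  0.1 -0.5] Ftool [ 0.4 -0.3  0.5] Mtool [ 0.55  0.38 -0.04] q5,6 [ 0.57 -0.39] open 0.0155
travel [0.0038, -0.0033, -0.0002] dr [0.2, 0.3, -0.3] rows 0.1
```

Emit:
arm_command --fingers '[1,1,1]' --travel '[[0.0038,-0.0033,-0.001],[0.0038,-0.0033,-0.001],[0.0038,-0.0033,-0.001]]' --dr '[[0.2,0.3,0],[0.2,0.3,0],[0.2,0.3,0]]'

```text
time: 6.75
tool_pos: [0.5746, 0.0154, 0.2216]
tool_rot: [2.725, 0.324, 1.955]
contact_force: [0.4, -0.2, -3.9]
opening: 0.0155
grip_force: 60.0
```

```bash
python3 -c "
from h import *;rep();o,p,R=now();rel(ST+N*.0965,stemR(130),p,R)"
```

```text
t 6.75 xyn mm [-0.5  0.1 97.3] phi 129.7 tilt 0.07 F xyn [ 0.  -0.1 -0.8] Ftool [-0.1 -0.   0.8] Mtool [ 0.64  0.42 -0.05] q5,6 [ 0.57 -0.39] open 0.0155
travel [-0.0004, 0.0003, 0.0008] dr [-0.0, -0.1, -0.3] rows 0.0
```

Emit:
arm_command --fingers '[1,1,1,1,1]' --travel '[[0,0,0.001],[0,0,0.002],[0,0,0.003],[0,0,0.004],[0,0,0.004]]' --dr '[[0,0,0],[0,0,0],[0,0,0],[0,0,0],[0,0,0]]'

```text
time: 7.17
tool_pos: [0.5768, 0.0147, 0.2178]
tool_rot: [2.725, 0.324, 1.954]
contact_force: [0.4, -0.1, -5.0]
opening: 0.0155
grip_force: 60.0
```

```bash
python3 -c "
from h import *;rep()"
```

```text
t 7.17 xyn mm [-0.3 -0.  92.9] phi 129.7 tilt 0.08 F xyn [-0.5 -0.  -1.7] Ftool [ 0.3 -0.4  1.7] Mtool [ 0.56  0.53 -0.02] q5,6 [ 0.56 -0.39] open 0.0155
```

Emit:
arm_command --fingers '[1,1,1,1,1]' --travel '[[0,0,0.002],[0,0,0.004],[0,0,0.006],[0,0,0.008],[0,0,0.008]]' --dr '[[0,0,0],[0,0,0],[0,0,0],[0,0,0],[0,0,0]]'

```text
time: 7.58
tool_pos: [0.5807, 0.0137, 0.2106]
tool_rot: [2.725, 0.324, 1.954]
contact_force: [-0.2, 0.7, -4.1]
opening: 0.0157
grip_force: 60.0
```

```bash
python3 -c "
from h import *;rep()"
```

```text
t 7.58 xyn mm [-0.5 -0.1 84.7] phi 129.7 tilt 0.09 F xyn [-0.8  0.7 -0.5] Ftool [ 1.  -0.2  0.5] Mtool [ 0.57  0.58 -0.04] q5,6 [ 0.54 -0.38] open 0.0157
```

No resistance 12 mm past the mouth height, so the socket seems to have slipped straight over the square. Continuing.

Emit:
arm_command --fingers '[1,1,1,1,1,1,1]' --travel '[[0,0,0.004],[0,0,0.008],[0,0,0.012],[0,0,0.015],[0,0,0.018],[0,0,0.02],[0,0,0.02]]' --dr '[[0,0,0],[0,0,0],[0,0,0],[0,0,0],[0,0,0],[0,0,0],[0,0,0]]'

```text
time: 8.17
tool_pos: [0.5904, 0.0113, 0.1932]
tool_rot: [2.725, 0.324, 1.954]
contact_force: [0.2, 0.7, -3.8]
opening: 0.0153
grip_force: 60.0
```

```bash
python3 - <<'E'
from h import *
rep()
c=save("side3"); cv2.imwrite("pics/e.png",cv2.resize(c["color"][125:225,290:400],None,fx=5,fy=5,interpolation=cv2.INTER_CUBIC))
E
```

```text
t 8.17 xyn mm [-0.5 -0.1 64.6] phi 129.7 tilt 0.1 F xyn [-0.3  0.8 -0.4] Ftool [0.8 0.3 0.4] Mtool [ 0.54  0.7  -0.03] q5,6 [ 0.5  -0.38] open 0.0153
```

View pics/e.png

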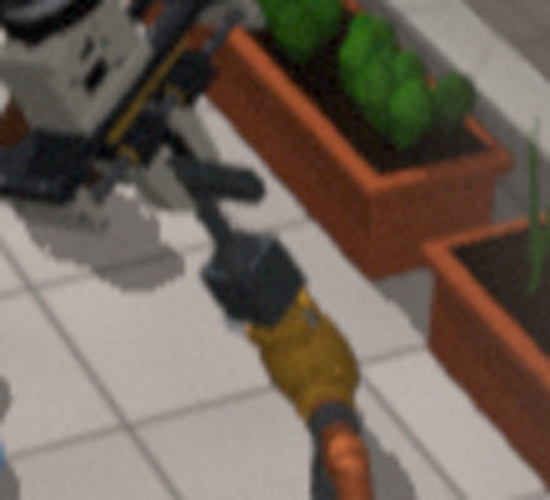

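The socket at about (255,280) now covers the stem and nearly reaches the valve body. Next I press to the bottom.

Emit:
arm_command --fingers '[1,1,1,1,1]' --travel '[[0,0,0.001],[0,0,0.002],[0,0,0.003],[0,0,0.004],[0,0,0.004]]' --dr '[[0,0,0],[0,0,0],[0,0,0],[0,0,0],[0,0,0]]'

```text
time: 8.63
tool_pos: [0.5924, 0.011, 0.1906]
tool_rot: [2.724, 0.325, 1.954]
contact_force: [-1.3, 1.8, -2.0]
opening: 0.0151
grip_force: 60.0
```

```bash
python3 -c "
from h import *;rep()"
```

```text
t 8.63 xyn mm [-0.1  0.1 61.3] phi 129.7 tilt 0.04 F xyn [-0.8  1.4  2. ] Ftool [ 1.6  0.3 -2. ] Mtool [ 0.64  0.8  -0.09] q5,6 [ 0.49 -0.37] open 0.0151
```

Emit:
arm_command --fingers '[1,1,1]' --travel '[[0,0,0.001],[0,0,0.002],[0,0,0.002]]' --dr '[[0,0,0],[0,0,0],[0,0,0]]'

```text
time: 8.88
tool_pos: [0.5929, 0.011, 0.1906]
tool_rot: [2.723, 0.325, 1.954]
contact_force: [-14.3, 4.0, 13.3]
opening: 0.0156
grip_force: 60.0
```

```bash
python3 -c "
from h import *;rep()"
```

```text
t 8.88 xyn mm [ 0.4  0.2 61. ] phi 129.7 tilt 0.05 F xyn [-4.5  0.4 21.8] Ftool [  3.2  -3.2 -21.8] Mtool [ 1.35  1.17 -0.05] q5,6 [ 0.49 -0.37] open 0.0156
```

Fully home (22 N at the roof). Now I turn clockwise.

Emit:
arm_command --fingers '[1,1,1,1,1,1,1,1]' --travel '[[0,0,-0.001],[0,0,-0.001],[0,0,-0.001],[0,0,-0.001],[0,0,-0.001],[0,0,-0.001],[0,0,-0.001],[0,0,-0.001]]' --dr '[[0,0,4],[0,0,8],[0,0,12],[0,0,16],[0,0,20],[0,0,25],[0,0,30],[0,0,30]]'

```text
time: 9.55
tool_pos: [0.5924, 0.0115, 0.1903]
tool_rot: [2.624, 0.082, 1.475]
contact_force: [-8.3, 5.4, 5.6]
opening: 0.0159
grip_force: 60.0
```

```bash
python3 -c "
from h import *;rep()
o,p,R=now();rel(ST+N*.061,stemR(100),p,R)"
```

```text
t 9.55 xyn mm [-0.3  0.6 61.2] phi 99.5 tilt 0.06 F xyn [-3.7  3.2 12.4] Ftool [  3.8  -3.1 -12.4] Mtool [ 1.54  0.89 -0.28] q5,6 [0.49 0.15] open 0.0159
travel [-0.0006, 0.0002, 0.0002] dr [-0.0, -0.1, -0.5] rows 0.1
```

Emit:
arm_command --fingers '[1,1,1,1,1,1,1,1]' --travel '[[0,0,0],[0,0,0],[0,0,0],[0,0,0],[0,0,0],[0,0,0],[0,0,0],[0,0,0]]' --dr '[[0,0,5],[0,0,10],[0,0,15],[0,0,20],[0,0,25],[0,0,30],[0,0,35],[0,0,35]]'

```text
time: 10.22
tool_pos: [0.5926, 0.0116, 0.1904]
tool_rot: [2.661, -0.218, 0.939]
contact_force: [-9.1, 6.4, 6.1]
opening: 0.0154
grip_force: 60.0
```

```bash
python3 -c "
from h import *;rep()
o,p,R=now();rel(ST+N*.061,stemR(65),p,R)"
```

```text
t 10.22 xyn mm [-0.1  0.7 61.2] phi 64.5 tilt 0.07 F xyn [-4.3  4.1 13.3] Ftool [  1.9  -5.6 -13.3] Mtool [ 1.8   0.12 -0.3 ] q5,6 [0.49 0.76] open 0.0154
travel [-0.0006, 0.0004, 0.0002] dr [-0.0, -0.1, -0.5] rows 0.1
```

Emit:
arm_command --fingers '[1,1,1,1,1]' --travel '[[0,0,0],[0,0,0],[0,0,0],[0,0,0],[0,0,0]]' --dr '[[0,0,4],[0,0,8],[0,0,12],[0,0,15],[0,0,15]]'

```text
time: 10.63
tool_pos: [0.5927, 0.0116, 0.1905]
tool_rot: [2.728, -0.331, 0.696]
contact_force: [-8.3, 5.7, 4.7]
opening: 0.0156
grip_force: 60.1
```

```bash
python3 -c "
from h import *;rep()"
```

```text
t 10.63 xyn mm [ 0.1  0.7 61.2] phi 49.6 tilt 0.08 F xyn [-4.1  3.6 11.6] Ftool [  0.1  -5.5 -11.6] Mtool [ 1.78 -0.31 -0.38] q5,6 [0.49 1.02] open 0.0156
```

Emit:
arm_command --fingers '[1,1,1,1]' --travel '[[0,0,0],[0,0,0],[0,0,0],[0,0,0]]' --dr '[[0,0,3],[0,0,6],[0,0,8],[0,0,8]]'

```text
time: 10.97
tool_pos: [0.5929, 0.0116, 0.1906]
tool_rot: [2.775, -0.384, 0.56]
contact_force: [-7.4, 6.0, 4.6]
opening: 0.0158
grip_force: 60.4
```

```bash
python3 -c "
from h import *;rep()"
```

```text
t 10.97 xyn mm [ 0.3  0.8 61.2] phi 41.8 tilt 0.08 F xyn [-3.5  4.  11.1] Ftool [  0.1  -5.4 -11.1] Mtool [ 1.69 -0.4  -0.8 ] q5,6 [0.49 1.16] open 0.0158
```

Emit:
arm_command --fingers '[1,1,1]' --travel '[[0,0,0],[0,0,0],[0,0,0]]' --dr '[[0,0,2],[0,0,4],[0,0,4]]'

```text
time: 11.22
tool_pos: [0.593, 0.0114, 0.1907]
tool_rot: [2.801, -0.407, 0.491]
contact_force: [-7.1, 4.7, 4.9]
opening: 0.0157
grip_force: 62.3
```

```bash
python3 -c "
from h import *;rep()"
```

```text
t 11.22 xyn mm [ 0.4  0.6 61.2] phi 37.9 tilt 0.08 F xyn [-2.8  2.8 11.1] Ftool [ -0.5  -4.  -11.1] Mtool [ 1.25 -0.56 -1.38] q5,6 [0.49 1.23] open 0.0157
```

The torque climbs to 1.4 N m with no real movement, so the stopcock is on its stop. I relax the twist, open, and check before retreating.

Emit:
arm_command --fingers '[1,1,1,-1,-1,-1,-1,-1]' --travel '[[0,0,0],[0,0,0],[0,0,0],[0,0,0],[0,0,0],[0,0,0],[0,0,0],[0,0,0]]' --dr '[[0,0,-1.5],[0,0,-3],[0,0,-4],[0,0,-4],[0,0,-4],[0,0,-4],[0,0,-4],[0,0,-4]]'

```text
time: 11.88
tool_pos: [0.5932, 0.0105, 0.1898]
tool_rot: [2.775, -0.383, 0.559]
contact_force: [-0.5, -0.6, 0.1]
opening: 0.0441
grip_force: 0.0
```

Emit:
arm_command --fingers '[-1,-1,-1,-1,-1,-1,-1,-1]' --travel '[[0,0,0],[0,0,0],[0,0,-0.005],[0,0,-0.015],[0,0,-0.03],[0,0,-0.06],[0,0,-0.09],[0,0,-0.12]]' --dr '[[0,0,0],[0,0,0],[0,0,0],[0,0,0],[0,0,0],[0,0,0],[0,0,0],[0,0,0]]'

```text
time: 12.55
tool_pos: [0.5334, 0.0253, 0.2951]
tool_rot: [2.776, -0.382, 0.559]
contact_force: [-0.2, 0.3, 0.9]
opening: 0.0914
grip_force: 0.0
```

Emit:
arm_command --fingers '[-1,-1,-1,-1]' --travel '[[0,0,-0.02],[0,0,-0.04],[0,0,-0.04],[0,0,-0.04]]' --dr '[[0,0,0],[0,0,0],[0,0,0],[0,0,0]]'

```text
time: 12.88
tool_pos: [0.5152, 0.03, 0.3297]
tool_rot: [2.774, -0.385, 0.56]
contact_force: [0.7, 0.2, -0.3]
opening: 0.0917
grip_force: 0.0
```

```bash
python3 - <<'E'
from h import *
rep()
c=save("side4"); cv2.imwrite("pics/f.png",cv2.resize(c["color"][110:230,270:410],None,fx=5,fy=5,interpolation=cv2.INTER_CUBIC))
t=save("top4")
for c in(c,t):
    P=cloud(c).reshape(-1,3); d=P-ST; B=np.array([XV,YV,N])@d.T*1000
    m=(abs(B[0])<70)&(abs(B[1])<70)&(B[2]>65)&(B[2]<105)
    q=B[:,m].T
    if len(q)>10: print(len(q),"bar n p5,50,95",np.percentile(q[:,2],[5,50,95]).round(1),"ctr",np.round(cv2.minAreaRect(q[:,:2].astype(np.float32)),1) if 0 else cv2.minAreaRect(q[:,:2].astype(np.float32)))
E
```

```text
t 12.88 xyn mm [6.000e-01 1.000e-01 2.215e+02] phi 41.7 tilt 0.15 F xyn [2.1 0.3 2.2] Ftool [ 1.8  1.1 -2.2] Mtool [ 0.23 -0.42 -0.11] q5,6 [0.85 1.12] open 0.0917
275 bar n p5,50,95 [73.2 88.1 96.3] ctr ((-13.709644317626953, -0.46088409423828125), (126.63589477539062, 24.105806350708008), 54.45451354980469)
188 bar n p5,50,95 [76.1 90.2 94.7] ctr ((1.4054861068725586, 18.99894905090332), (78.53376007080078, 18.087156295776367), 53.10878372192383)
```

View pics/f.png

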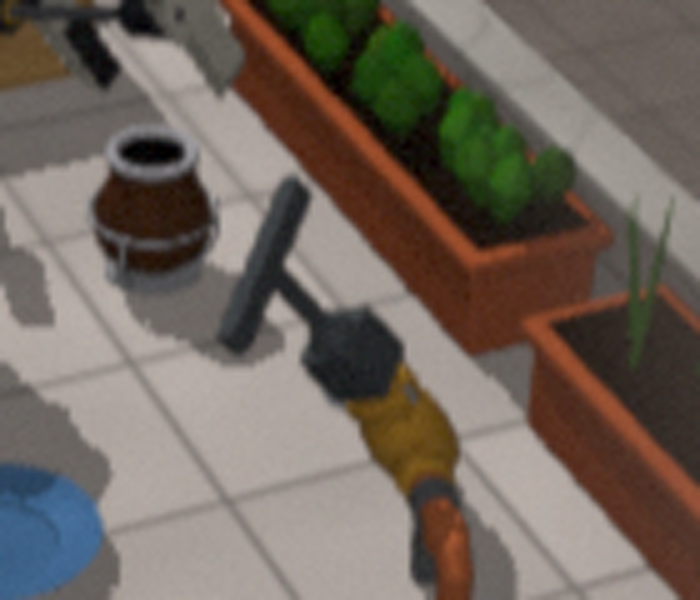

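The key stands on the stem alone, its bar from (295,190) to (235,340) in the crop. I'll move the arm aside and measure the key's tilt and turn.

```bash
python3 -c "
from h import *
o,p,R=now();rel(p+[-.06,.28,.05],R,p,R)"
```

```text
travel [0.1092, -0.2478, -0.1056] dr [0.0, 0.0, 0.0] rows 7.0
```

Emit:
arm_command --fingers '[-1,-1,-1,-1,-1,-1,-1,-1]' --travel '[[0.0,0.0,-0.03],[0.02,-0.04,-0.05],[0.11,-0.25,-0.105],[0.11,-0.25,-0.105],[0.11,-0.25,-0.105],[0.11,-0.25,-0.105],[0.11,-0.25,-0.105],[0.11,-0.25,-0.105]]' --dr '[[0,0,0],[0,0,0],[0,0,0],[0,0,0],[0,0,0],[0,0,0],[0,0,0],[0,0,0]]'

```text
time: 13.65
tool_pos: [0.4545, 0.3148, 0.3752]
tool_rot: [2.775, -0.379, 0.561]
contact_force: [-0.2, 0.6, -0.2]
opening: 0.0917
grip_force: 0.0
```

```bash
python3 - <<'E'
from h import *
s=save("side5"); t=save("top5")
us,vs=map(int,proj(s,ST+N*.081)); ut,vt=map(int,proj(t,ST+N*.081))
a=cv2.resize(s["color"][vs-35:vs+45,us-40:us+40],None,fx=5,fy=5,interpolation=cv2.INTER_CUBIC)
b=cv2.resize(t["color"][vt-40:vt+40,ut-40:ut+40],None,fx=5,fy=5,interpolation=cv2.INTER_CUBIC)
print("origins",us-40,vs-35,ut-40,vt-40)
for c,o in((s,a),(t,b)):
    u0,v0=((us-40,vs-35) if c is s else (ut-40,vt-40))
    for X,col in((ST+N*.09,(0,0,255)),(ST,(0,255,0))):
        u,v=proj(c,X); cv2.circle(o,(int((u-u0+.5)*5),int((v-v0+.5)*5)),3,col,-1)
    P=cloud(c).reshape(-1,3); B=(np.array([XV,YV,N])@(P-ST).T*1000)
    dark=c["color"].reshape(-1,3).max(1)<90
    m=dark&(np.hypot(B[0],B[1])<85)&(B[2]>72)&(B[2]<110)&(np.hypot(B[0],B[1])>0)
    q=B[:,m].T.astype(np.float32); r=cv2.minAreaRect(q[:,:2]); print(len(q),r,"n med",np.median(q[:,2]))
    # slope of top surface along bar
    vx,vy,x0,y0=cv2.fitLine(q[:,:2],cv2.DIST_HUBER,0,.01,.01).ravel(); pr=(q[:,:2]-[x0,y0])@[vx,vy]
    print("dir",np.degrees(np.arctan2(vy,vx)),"slope",np.polyfit(pr,q[:,2],1)," ctr",x0,y0)
cv2.imwrite("pics/g.png",np.hstack([a,b]))
E
```

```text
origins 287 125 283 140Traceback (most recent call last):
  File "<stdin>", line 14, in <module>
cv2.error: OpenCV(4.12.0) /io/opencv/modules/imgproc/src/convhull.cpp:143: error: (-215:Assertion failed) total >= 0 && (depth == CV_32F || depth == CV_32S) in function 'convexHull'
```

```bash
python3 - <<'E'
from h import *
s=load("side5"); t=load("top5"); ims=[]
for c in(s,t):
    u0,v0=[int(x)-40 for x in proj(c,ST+N*.081)]
    o=cv2.resize(c["color"][v0:v0+80,u0:u0+80],None,fx=5,fy=5,interpolation=cv2.INTER_CUBIC)
    for X,col in((ST+N*.09,(0,0,255)),(ST,(0,255,0))):
        u,v=proj(c,X); cv2.circle(o,(int((u-u0+.5)*5),int((v-v0+.5)*5)),3,col,-1)
    ims.append(o)
    P=cloud(c).reshape(-1,3); B=(np.array([XV,YV,N])@(P-ST).T*1000)
    m=(np.hypot(B[0],B[1])<85)&(B[2]>72)&(B[2]<115)
    q=np.ascontiguousarray(B[:,m].T.astype(np.float32)); print(len(q),cv2.minAreaRect(q[:,:2].copy()),"n med",np.median(q[:,2]))
    vx,vy,x0,y0=cv2.fitLine(q[:,:2].copy(),cv2.DIST_HUBER,0,.01,.01).ravel(); pr=(q[:,:2]-[x0,y0])@[vx,vy]
    print("dir",np.degrees(np.arctan2(vy,vx)),"slope",np.polyfit(pr,q[:,2],1)," ctr",x0,y0)
cv2.imwrite("pics/g.png",np.hstack(ims))
E
```

```text
266 ((-15.596187591552734, -2.8565597534179688), (127.01398468017578, 21.01508331298828), 53.844573974609375) n med 88.431725
dir 53.153156 slope [8.13087884e-02 8.73249573e+01]  ctr -13.176253 -5.673184
292 ((-11.98748779296875, 0.228271484375), (124.98692321777344, 18.60834503173828), 53.62485122680664) n med 87.70777
dir 52.786297 slope [6.53931327e-02 8.71681693e+01]  ctr -8.47376 1.6504831
```

View pics/g.png

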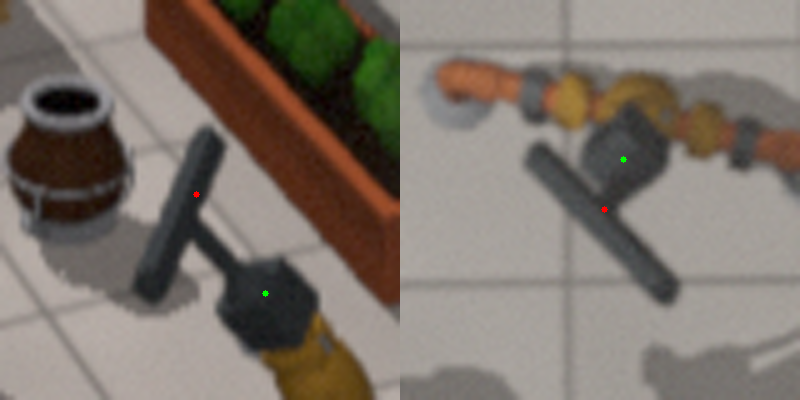

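Right half: the bar (from (535,155) to (670,290)) is centred about 13 mm from the ideal axis. That is a sag of about 9° (0.16 rad) within the socket's play, and the bar height matches a fully home key. The other objects are untouched and the torque had clearly reached the stop, so I'm handing in.

```bash
python3 -c "
from cell import *
print(hand_in())"
```

```text
the job is handed in; nothing more can be done
None
```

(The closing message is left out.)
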